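# Set out the round-bottom flasks on their cork rings

## Task

Set out the four round-bottom flasks for the practical: take each from the wooden rack and stand it on the cork ring of its own size in the tray, the smallest flask on the smallest ring and so on up to the largest, upright and seated in the bore. It is glassware: lower each flask onto its ring rather than dropping it, and do not knock one flask against another. Leave the rings lying where they are, and leave the wash bottle and the beaker alone.

Things in the scene. Friction and masses are not known exactly. Their poses are not given: they have to be found in the camera images.
- flask25: smallest round-bottom glass flask, dark rubber bung on top: bulb 42 across; straight neck 18 across, free from 42 to its rim 88 above the foot (grip it 10 to 15 below the rim, fingers across the row); bung 9 above the rim. Origin: foot of the bulb, on the axis; z up the neck. Starts in a wooden rack (394 x 92), one of 4 holes 95 apart in a straight row, foot 25.8 above the bench. About 40 g. All in mm
- flask50: second smallest round-bottom glass flask, dark rubber bung on top: bulb 51 across; straight neck 22 across, free from 51 to its rim 100 above the foot (grip it 10 to 15 below the rim, fingers across the row); bung 9 above the rim. Origin: foot of the bulb, on the axis; z up the neck. Starts in a wooden rack (394 x 92), one of 4 holes 95 apart in a straight row, foot 28.6 above the bench. About 55 g. All in mm
- flask100: second largest round-bottom glass flask, dark rubber bung on top: bulb 64 across; straight neck 26 across, free from 64 to its rim 120 above the foot (grip it 10 to 15 below the rim, fingers across the row); bung 9 above the rim. Origin: foot of the bulb, on the axis; z up the neck. Starts in a wooden rack (394 x 92), one of 4 holes 95 apart in a straight row, foot 30.5 above the bench. About 85 g. All in mm
- flask250: largest round-bottom glass flask, dark rubber bung on top: bulb 85 across; straight neck 31 across, free from 85 to its rim 146 above the foot (grip it 10 to 15 below the rim, fingers across the row); bung 9 above the rim. Origin: foot of the bulb, on the axis; z up the neck. Starts in a wooden rack (394 x 92), one of 4 holes 95 apart in a straight row, foot 32 above the bench. About 150 g. All in mm
- ring25: smallest cork ring, loose: 52 mm outside, bore 26, height 14. Origin: centre of its underside, on the 4 mm floor of a cream tray (450 x 132, lip 18 high), in a straight row of four about 108 apart; z up. For the smallest flask, whose bulb settles into the bore and is centred by it, its foot 9.5 mm above this origin
- ring50: second smallest cork ring, loose: 64 mm outside, bore 32, height 18. Origin: centre of its underside, on the 4 mm floor of a cream tray (450 x 132, lip 18 high), in a straight row of four about 108 apart; z up. For the second smallest flask, whose bulb settles into the bore and is centred by it, its foot 12.4 mm above this origin
- ring100: second largest cork ring, loose: 82 mm outside, bore 40, height 22. Origin: centre of its underside, on the 4 mm floor of a cream tray (450 x 132, lip 18 high), in a straight row of four about 108 apart; z up. For the second largest flask, whose bulb settles into the bore and is centred by it, its foot 15 mm above this origin
- ring250: largest cork ring, loose: 106 mm outside, bore 54, height 28. Origin: centre of its underside, on the 4 mm floor of a cream tray (450 x 132, lip 18 high), in a straight row of four about 108 apart; z up. For the largest flask, whose bulb settles into the bore and is centred by it, its foot 18.3 mm above this origin
- wash_bottle: bystander: white plastic wash bottle, 66 mm across, blue cap, bent spout reaching 58 mm out and 196 mm high, at one end of the work. Origin: centre of its underside
- beaker: bystander: empty glass beaker, 72 mm across, 90 mm high, at the other end of the work. Origin: centre of its underside
Things that resemble listed ones, but are neither listed nor needed, are in the scene too. What is shaped like the ring50 but green or pink is not meant.

How it is judged:
At the end, for the whole second after the job is handed in: each flask stands on the ring of its size: axis within 12 mm of the ring's centre, foot within 5 mm of its seated height, upright within 0.2 rad, at rest; each ring flat (0.1 rad) and within 30 mm of where it lay (horizontal distance between flask25 and ring25 below 0.012 m and z of flask25 in the frame of ring25 between 0.0045 and 0.0155 m and angle between each of flask25, flask50, flask100, flask250's own z axis and vertical below 0.2 rad and angle between each of ring25, ring50, ring100, ring250's own z axis and vertical below 0.1 rad and distance of each of ring25, ring50, ring100, ring250 from where it was at the start of the episode below 0.03 m and linear speed of each of flask25, flask50, flask100, flask250 below 0.03 m/s and angular speed of each of flask25, flask50, flask100, flask250 below 0.3 rad/s and horizontal distance between flask50 and ring50 below 0.012 m and z of flask50 in the frame of ring50 between 0.0074 and 0.0184 m and horizontal distance between flask100 and ring100 below 0.012 m and z of flask100 in the frame of ring100 between 0.01 and 0.021 m and horizontal distance between flask250 and ring250 below 0.012 m and z of flask250 in the frame of ring250 between 0.0133 and 0.0243 m); the robot touches nothing.
It fails at once if a flask falls free (moves faster than 0.6 m/s, a drop of about 18 mm, with no finger on it) ((linear speed of flask25 above 0.6 m/s and contact force between the fingers and flask25 below 0.01 N) or (linear speed of flask50 above 0.6 m/s and contact force between the fingers and flask50 below 0.01 N) or (linear speed of flask100 above 0.6 m/s and contact force between the fingers and flask100 below 0.01 N) or (linear speed of flask250 above 0.6 m/s and contact force between the fingers and flask250 below 0.01 N)).
It fails at once if one flask is knocked against another (more than 3 N) (contact force between flask25 and flask50 above 3 N or contact force between any of flask25, flask50 and flask100 above 3 N or contact force between any of flask25, flask50, flask100 and flask250 above 3 N).
It fails at once if the wash bottle or the beaker is pushed more than 30 mm or tipped (distance of any of wash_bottle, beaker from where it was at the start of the episode above 0.03 m or angle between any of wash_bottle, beaker's own z axis and vertical above 0.3 rad).
It also fails if it takes over 96 s, if anything falls off the work surface, if the arm or the gripper's body presses on something with over 40 N, if the wrist force passes 120 N, or if a joint passes its speed limit or range.

## Robot

A 6-joint arm with a two-finger parallel gripper is mounted at the origin on the work surface. World frame = base frame: x ahead of the robot, y to its left, z up, the work surface at z = 0. Lengths are in m, angles in rad, forces in N, time in s.
With the tool pointing down it reaches from about 0.25 to 0.775 m from the base axis. Payload 4 kg.
Tool frame: the origin (TCP) lies between the finger pads; the fingertips stand 14 mm ahead of it and the grasp point (between the pads) lies 5 mm behind it (robot.tips_ahead is the distance from the TCP to the fingertips, in m); z points along the fingers, y is the direction in which the jaws open and shut (so a half turn about z gives the same grasp; the last joint's range is limited). The gripper opens to 94 mm and grips with 3 to 60 N. Pads are 16 mm wide; open, the fingers measure 119 mm over their backs; the gripper's body (75 mm by 177 mm) begins 78 mm behind the grasp point.
Start: joints at [1.027, 0.087, 1.371, -0, 1.684, -0.103], TCP at [0.235, 0.497, 0.22] pointing down, gripper open.
Joint ranges: [-3.1, 3.1], [-0.76, 2.03], [0.27, 2.55], [-1.08, 4.22], [0.17, 2.65], [-2.57, 2.57]. Speed limits (rad/s): [2.79, 2.79, 3.14, 3.14, 3.14, 3.14].

## Interface

Orientations are given as [roll, pitch, yaw] about the fixed x, y, z axes, in that order (R = Rz(yaw) Ry(pitch) Rx(roll)).
In Python, from bench import robot, optics, job gives the robot as it stands.
- The arm moves only by the tool apply_moves, never from a script. Its argument "moves" is a list of rows, each a list of 3 entries, a list of its own where there are three numbers: the shift along the tool's x, y, z in cm, then the turn, a rotation vector about the tool's x, y, z in rad, then the opening, from 0 (shut) to 1 (fully open). In form: [[[tx, ty, tz], [rx, ry, rz], grip], ...]. A call has exactly 10 rows; each row is the pose to reach, as a shift and turn from the pose commanded when the call began, along the tool's axes at that moment; what a row does not reach only later rows make up. A row lasts 1/12 s, in which the tool goes at most 41.7 mm and 7.16 degrees, less where a joint would pass 70% of its speed; a pose out of reach is approached as far as the arm can. A call with a gripper value outside its range is refused whole. The fingers move at their own pace and stop on an object; the grip force is fixed at half the most. Time passes only in rows, so rows that repeat a pose let the fingers close, or fill a call up. It gives the time, the measured TCP pose, the force and the opening at its end, in the units of the state.
- robot.get_obs(): the state, without advancing time (a new reading comes with each control period).
- optics.snapshot(name): name is "side" or "top" or "wrist"; returns the picture (400x640x3 uint8, red, green, blue); there is no depth.
- optics.get_calibration(name): a dict with "fx", "fy", "cx", "cy" (pixels), "k1" (the pictures are not rectified: a ray, as slopes to the right and down, at radius r is drawn at 1 + k1 r^2 times it, then the intrinsics apply), "rvec" (rotation vector, rad) and "tvec" (3), from world to camera coordinates, as OpenCV has them. Camera axes: x right, y down, z forward; pixel columns grow to the right and rows downward; lengths in m; the calibration is good to about 2 mm. A picture is of the moment at which its call begins: read the wrist's pose just before it. get_calibration takes no time and is no camera call; for the wrist camera it gives the pose at the moment of the call.
- job.close_job(): hands the job in, once; it reports no verdict.
The state is a dict: "time": time; "joint_positions": joint angles; "qvel": joint speeds; "joint_torque": joint torques, N m; "tool_pos": TCP position; "ee_rot": TCP orientation; "wrist_force": force on the tool from outside, world axes, zero at the start; "wrist_torque": the same for the moment, N m; "width": finger opening in m.
Only numpy, scipy, OpenCV 4.12 (cv2) and the standard library are available. Lean on these libraries where they do the work, as an engineer would, in place of code of your own. Each camera call takes 0.05 s, during which the arm holds its last target.

## Working session

There is one attempt and no reset: what is moved stays moved. The work goes in short steps, Python scripts to look and compute and a tool call to move; the robot and the scene stay as the last step left them, time stands still between calls to the robot, and variables do not carry over. Pictures are saved under pics/ and viewed, and the job is handed in when it is done.

Besides the shell and the picture viewer there is one more tool, called after ">>>" by a JSON object that holds its "fn" and its "kwargs". apply_moves: Moves the arm, as the interface text tells. Its arguments: {"type":"object","properties":{"moves":{"type":"array"}},"required":["moves"]}

```bash
ls; mkdir -p pics; python3 - <<'E'
from bench import robot, optics, job
import cv2
o=robot.get_obs(); print(o)
for n in ["side","top","wrist"]:
    c=optics.get_calibration(n); print(n,c)
    cv2.imwrite(f"pics/{n}0.png",optics.snapshot(n)[:,:,::-1])
E
```

```text
pics
{'time': 0.0, 'joint_positions': array([ 1.02687793e+00,  8.79388581e-02,  1.37222739e+00,  5.89592580e-06,
        1.68357850e+00, -1.03092507e-01]), 'qvel': array([ 0.00097267, -0.0017692 ,  0.00111728, -0.00039519,  0.00300839,
       -0.00059036]), 'joint_torque': array([ 7.48373805e-04, -3.40182352e+01, -3.02433765e+01,  7.19364057e-02,
        3.31623084e-02, -1.69021309e-04]), 'tool_pos': array([0.23441328, 0.49698556, 0.21832659]), 'ee_rot': array([-3.13945260e+00, -2.27299653e-04,  2.70076718e+00]), 'wrist_force': array([ 0.12894429,  0.16412018, -0.01077557]), 'wrist_torque': array([ 0.03177125, -0.07544654, -0.02985535]), 'width': 0.09405506062686646}
side {'fx': 369.24999456556924, 'fy': 369.24999456556924, 'cx': 321.66204523214395, 'cy': 202.8131163394723, 'k1': 0.006727682958963791, 'rvec': array([ 2.39047392, -0.23357582,  0.08643851]), 'tvec': array([-0.45774832,  0.09589918,  1.0200894 ])}
top {'fx': 515.7096773876585, 'fy': 515.7096773876585, 'cx': 320.503601014442, 'cy': 205.91142644823492, 'k1': 0.0417518313588714, 'rvec': array([ 2.13494915, -2.16898024,  0.12201205]), 'tvec': array([5.85804965e-04, 4.73471160e-01, 1.27144799e+00])}
wrist {'fx': 293.86644629824525, 'fy': 293.86644629824525, 'cx': 319.47621591214505, 'cy': 203.906535754577, 'k1': 0.018076263537066414, 'rvec': array([-2.44541294, -1.55128924, -0.21690512]), 'tvec': array([-0.54960217, -0.03047504,  0.39213221])}
```

View pics/side0.png

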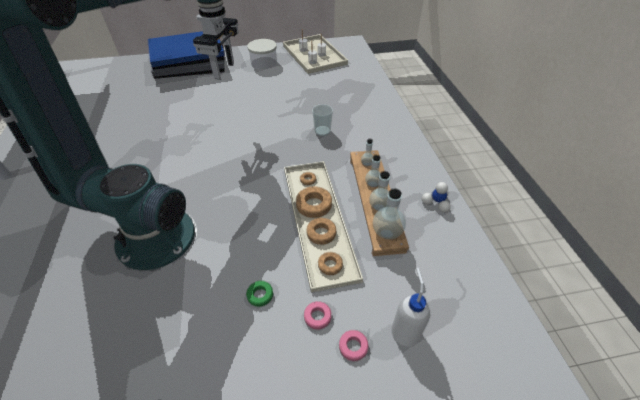

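View pics/top0.png

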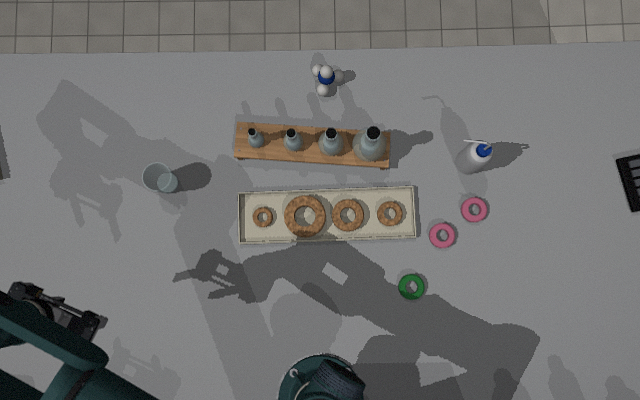

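View pics/wrist0.png

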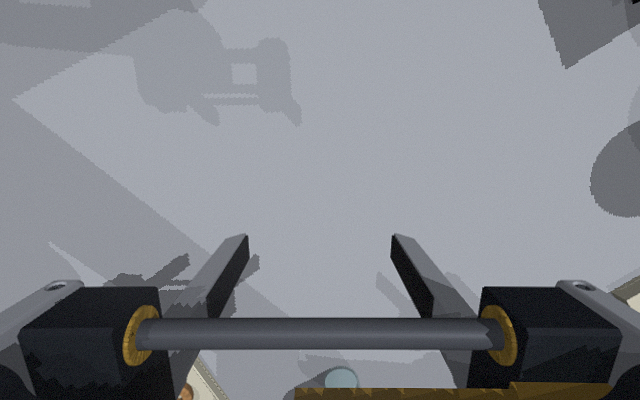

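```bash
cat > h.py <<'E'
import numpy as np, cv2
from bench import robot, optics, job
def ray(c,uv):
    # invert distortion: drawn = ray*(1+k1 r^2)
    K=np.array([[c['fx'],0,c['cx']],[0,c['fy'],c['cy']],[0,0,1]])
    p=cv2.undistortPoints(np.array([[uv]],float),K,np.array([c['k1'],0,0,0]))[0,0]
    R,_=cv2.Rodrigues(np.array(c['rvec'])); t=np.array(c['tvec'])
    return -R.T@t, R.T@np.array([p[0],p[1],1.])
def onz(c,uv,z):
    o,d=ray(c,uv); return o+d*(z-o[2])/d[2]
def proj(c,P):
    K=np.array([[c['fx'],0,c['cx']],[0,c['fy'],c['cy']],[0,0,1]])
    return cv2.projectPoints(np.array([P],float),np.array(c['rvec']),np.array(c['tvec']),K,np.array([c['k1'],0,0,0]))[0][0,0]
def two(c1,u1,c2,u2):
    o1,d1=ray(c1,u1);o2,d2=ray(c2,u2)
    A=np.stack([d1,-d2],1); s=np.linalg.lstsq(A,o2-o1,rcond=None)[0]
    a=o1+d1*s[0];b=o2+d2*s[1]; return (a+b)/2,np.linalg.norm(a-b)
E
cat > m.py <<'E'
from h import *
im={n:cv2.imread(f'pics/{n}0.png') for n in ['top','side']}
C={n:optics.get_calibration(n) for n in im}
def blobs(m,lo,hi):
    n,l,s,ce=cv2.connectedComponentsWithStats(m.astype(np.uint8))
    return [(ce[i],s[i]) for i in range(1,n) if lo<s[i,4]<hi]
roi={'top':(230,110,400,175),'side':(345,130,415,230)}
B={}
for n in im:
    x0,y0,x1,y1=roi[n]; g=im[n].max(2)[y0:y1,x0:x1]
    B[n]=[(c+[x0,y0],s) for c,s in blobs(g<60,12,500)]
    for c,s in B[n]: print(n,'bung',c.round(1),s[2:])
t=im['top']; hsv=cv2.cvtColor(t,cv2.COLOR_BGR2HSV)
x0,y0,x1,y1=245,192,412,240
m=((hsv[...,1]>90)&(hsv[...,0]<22)).astype(np.uint8)[y0:y1,x0:x1]
cs,hr=cv2.findContours(m,cv2.RETR_CCOMP,cv2.CHAIN_APPROX_NONE)
for c,h in zip(cs,hr[0]):
    M=cv2.moments(c)
    if M['m00']<60: continue
    u=np.array([M['m10']/M['m00']+x0,M['m01']/M['m00']+y0]); P=onz(C['top'],u,.014)
    print('ring' if h[3]<0 else '  hole',u.round(1),P.round(4),'diam px',round(2*np.sqrt(M['m00']/np.pi),1))
E
python3 m.py
```

```text
top bung [372.9 132.3] [ 13  13 129]
top bung [251.3 131.1] [ 7  7 38]
top bung [290.5 132.4] [ 8  8 56]
top bung [330.9 132.6] [11 10 87]
side bung [369.5 141.3] [ 4  4 14]
side bung [376.3 157.9] [ 6  5 26]
side bung [384.4 174.9] [ 8  7 47]
side bung [394.8 193.5] [11 10 84]
ring [262.4 216.8] [0.4498 0.1417 0.014 ] diam px 18.8
  hole [262.4 216.8] [0.4499 0.1416 0.014 ] diam px 10.8
ring [389.3 213.3] [ 0.4534 -0.1814  0.014 ] diam px 23.8
  hole [389.4 213.3] [ 0.4535 -0.1815  0.014 ] diam px 13.1
ring [347.4 214.9] [ 0.4513 -0.075   0.014 ] diam px 30.9
  hole [347.4 214.9] [ 0.451 -0.075  0.014] diam px 16.4
ring [304.6 215.9] [0.4503 0.0343 0.014 ] diam px 40.6
  hole [304.7 216. ] [0.45   0.0339 0.014 ] diam px 21.7
```

```bash
python3 -c "
import cv2
a=cv2.imread('pics/top0.png')[110:250,225:425]
cv2.imwrite('pics/topz.png',cv2.resize(a,None,fx=4,fy=4,interpolation=2))
b=cv2.imread('pics/side0.png')[125:295,270:440]
cv2.imwrite('pics/sidez.png',cv2.resize(b,None,fx=3.5,fy=3.5,interpolation=2))"
```

```text
(no output)
```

View pics/topz.png

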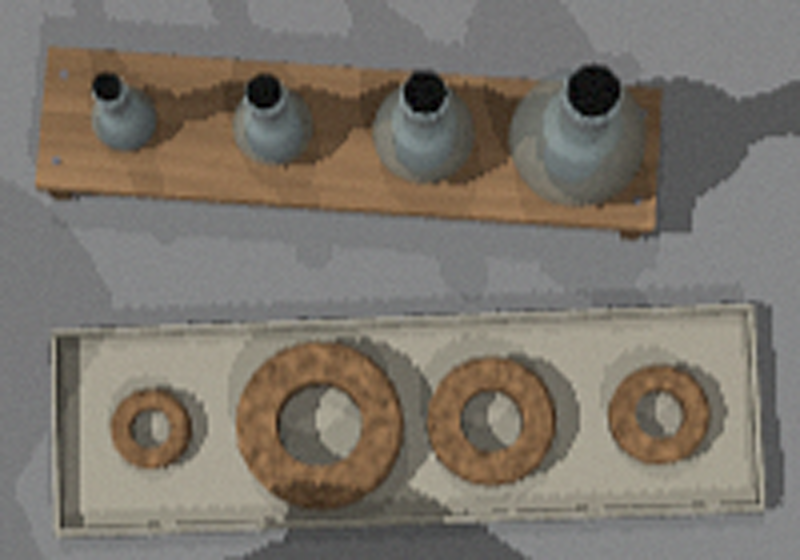

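View pics/sidez.png

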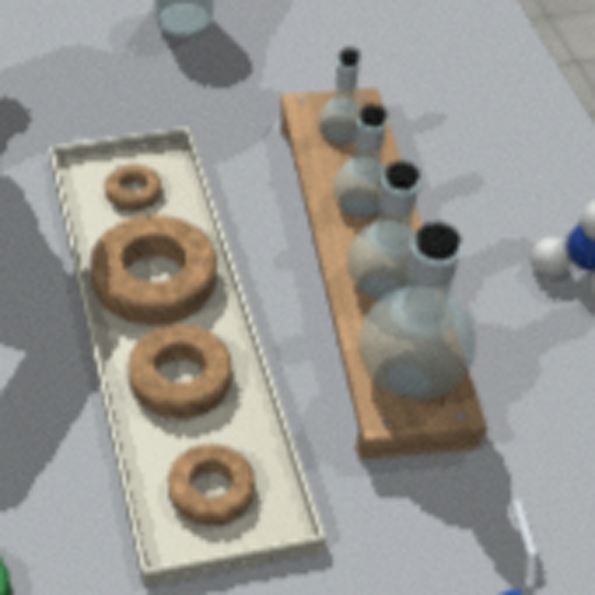

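```bash
cat >> m.py <<'E'
print()
nm=[25,50,100,250]
T=sorted([b[0] for b in B['top']],key=lambda p:p[0]); S=sorted([b[0] for b in B['side']],key=lambda p:p[1])
top=np.array([122.8,137.6,159.5,187])/1000
F=[]
for n,a,b,h in zip(nm,T,S,top):
    P=onz(C['top'],a+0.0,h-.003); Q=onz(C['side'],b,h-.003); tr,g=two(C['top'],a,C['side'],b)
    print(n,'top',P.round(4),'side',Q.round(4),'tri',tr.round(4),round(g,4)); F.append(P[:2])
F=np.array(F); print(np.diff(F,axis=0),np.linalg.norm(np.diff(F,axis=0),axis=1))
R={25:(262.4,216.8,.014),50:(389.35,213.3,.018),100:(347.4,214.9,.022),250:(304.65,215.95,.028)}
for n,(u,v,h) in R.items():
    print('ring',n,onz(C['top'],(u,v),.004+h/2).round(4))
# beaker, bottle
print('beaker base',onz(C['top'],(170,183),0),'bottle cap',onz(C['top'],(484,149),.15))
E
python3 m.py | sed -n '/^$/,$p'
python3 - <<'E'
from scipy.spatial.transform import Rotation as R
print(R.from_euler('xyz',[-3.1394526,-0.00023,2.70076718]).as_matrix().round(3))
E
```

```text
25 top [0.6449 0.1549 0.1198] side [0.6429 0.149  0.1198] tri [0.6459 0.1558 0.1143] 0.001
50 top [0.6362 0.0602 0.1346] side [0.6343 0.0553 0.1346] tri [0.6369 0.0606 0.1299] 0.001
100 top [ 0.6281 -0.0347  0.1565] side [ 0.6258 -0.0377  0.1565] tri [ 0.628  -0.0346  0.1535] 0.0017
250 top [ 0.6193 -0.1292  0.184 ] side [ 0.6179 -0.1318  0.184 ] tri [ 0.6196 -0.1294  0.1813] 0.0009
[[-0.00874241 -0.09469459]
 [-0.00805547 -0.09489179]
 [-0.0088104  -0.09450837]] [0.0950973  0.0952331  0.09491815]
ring 25 [0.4502 0.1421 0.011 ]
ring 50 [ 0.4536 -0.1816  0.013 ]
ring 100 [ 0.4511 -0.0748  0.015 ]
ring 250 [0.4498 0.0339 0.018 ]
beaker base [0.54346722 0.38292147 0.        ] bottle cap [ 0.58396395 -0.38597949  0.15      ]
[[-0.904  0.427 -0.001]
 [ 0.427  0.904 -0.002]
 [ 0.    -0.002 -1.   ]]
```

```bash
cat > go.py <<'E'
import sys
from h import *
from scipy.spatial.transform import Rotation as R
o=robot.get_obs(); p=o['tool_pos']; Rm=R.from_euler('xyz',o['ee_rot'])
x,y,z=map(float,sys.argv[1:4]); yaw=np.deg2rad(84.85)
T=R.from_euler('xyz',[np.pi,0,yaw])
print('t',round(o['time'],2),'pos',p.round(4),'rpy',o['ee_rot'].round(4),'w',round(o['width'],4),'F',o['wrist_force'].round(2))
print('shift cm',(Rm.inv().apply(np.array([x,y,z])-p)*100).round(2),'rotvec',(Rm.inv()*T).as_rotvec().round(4))
E
python3 go.py .636 .060 .25
```

```text
t 0.15 pos [0.2345 0.4971 0.2186] rpy [-3.1399e+00 -2.0000e-04  2.7008e+00] w 0.0935 F [ 0.01  0.45 -0.67]
shift cm [-54.96 -22.4   -3.11] rotvec [-1.6000e-03  9.0000e-04  1.2199e+00]
```

>>> {"fn": "apply_moves", "kwargs": {"moves": [[[-2,-0.8,-1],[0,0,0.12],1],[[-5,-2,-2],[0,0,0.24],1],[[-8.5,-3.4,-3],[0,0,0.36],1],[[-12,-4.9,-3.1],[0,0,0.48],1],[[-15.5,-6.3,-3.1],[0,0,0.6],1],[[-19,-7.7,-3.1],[0,0,0.72],1],[[-22.5,-9.2,-3.1],[0,0,0.84],1],[[-26,-10.6,-3.1],[0,0,0.96],1],[[-29.5,-12,-3.1],[0,0,1.08],1],[[-33,-13.5,-3.1],[0,0,1.22],1]]}}

```text
time: 0.98
tool_pos: [0.4763, 0.233, 0.2502]
ee_rot: [-3.141, -0.0, 1.49]
wrist_force: [0.5, 0.8, -0.1]
width: 0.0941
```

```bash
python3 go.py .636 .060 .25
```

```text
t 0.98 pos [0.4763 0.233  0.2502] rpy [-3.1412e+00 -1.0000e-04  1.4898e+00] w 0.0941 F [ 0.53  0.82 -0.08]
shift cm [-1.595e+01  1.731e+01  1.000e-02] rotvec [-0.0004 -0.0001  0.0088]
```

>>> {"fn": "apply_moves", "kwargs": {"moves": [[[-2.0,2.2,0],[0,0,0],1],[[-4.5,4.8,0],[0,0,0],1],[[-7,7.5,0],[0,0,0],1],[[-9.5,10.2,0],[0,0,0],1],[[-12,13,0],[0,0,0],1],[[-14,15.2,0],[0,0,0],1],[[-15.4,16.7,0],[0,0,0],1],[[-15.95,17.3,0],[0,0,0],1],[[-15.95,17.3,0],[0,0,0],1],[[-15.95,17.3,0],[0,0,0],1]]}}

```text
time: 1.82
tool_pos: [0.6356, 0.063, 0.25]
ee_rot: [-3.14, -0.001, 1.496]
wrist_force: [-1.0, -0.8, -0.4]
width: 0.0939
```

```bash
python3 go.py .636 .060 .111; python3 - <<'E'
from h import *
cv2.imwrite('pics/w1.png',optics.snapshot('wrist')[:,:,::-1])
c=optics.get_calibration('wrist')
print(proj(c,[.6362,.0602,.1376]))
E
```

```text
t 1.82 pos [0.6356 0.063  0.25  ] rpy [-3.1401e+00 -7.0000e-04  1.4959e+00] w 0.0939 F [-0.98 -0.76 -0.37]
shift cm [-0.31  0.08 13.9 ] rotvec [-0.0015 -0.0007  0.015 ]
[319.14290996 207.61032136]
```

View pics/w1.png

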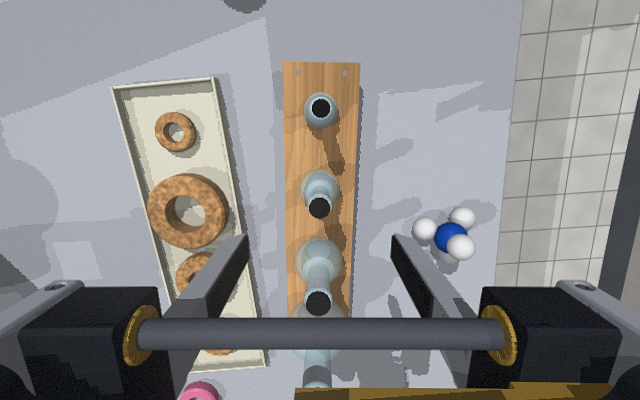

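>>> {"fn": "apply_moves", "kwargs": {"moves": [[[-0.2,0.05,1.0],[0,0,0.012],1],[[-0.3,0.05,3],[0,0,0.012],1],[[-0.3,0.05,5],[0,0,0.012],1],[[-0.3,0.05,7],[0,0,0.012],1],[[-0.3,0.05,9],[0,0,0.012],1],[[-0.3,0.05,11],[0,0,0.012],1],[[-0.3,0.05,12.5],[0,0,0.012],1],[[-0.3,0.05,13.5],[0,0,0.012],1],[[-0.3,0.05,13.9],[0,0,0.012],1],[[-0.3,0.05,13.9],[0,0,0.012],1]]}}

```text
time: 2.7
tool_pos: [0.6353, 0.0602, 0.1104]
ee_rot: [-3.14, 0.0, 1.485]
wrist_force: [-1.1, -0.5, 1.1]
width: 0.0941
```

```bash
python3 go.py .636 .060 .111
```

```text
t 2.7 pos [0.6353 0.0602 0.1104] rpy [-3.1396e+00  1.0000e-04  1.4846e+00] w 0.0941 F [-1.08 -0.55  1.14]
shift cm [-0.01  0.07 -0.06] rotvec [-0.002   0.0001  0.0037]
```

Close, gently.

>>> {"fn": "apply_moves", "kwargs": {"moves": [[[0,0.06,0],[0,0,0],0.6],[[0,0.06,0],[0,0,0],0.4],[[0,0.06,0],[0,0,0],0.3],[[0,0.06,0],[0,0,0],0.2],[[0,0.06,0],[0,0,0],0.1],[[0,0.06,0],[0,0,0],0.1],[[0,0.06,0],[0,0,0],0.1],[[0,0.06,0],[0,0,0],0.1],[[0,0.06,0],[0,0,0],0],[[0,0.06,0],[0,0,0],0]]}}

```text
time: 3.53
tool_pos: [0.6369, 0.0595, 0.1114]
ee_rot: [-3.141, -0.0, 1.484]
wrist_force: [0.0, 0.2, 0.8]
width: 0.031
```

```bash
python3 go.py .636 .060 .24
```

```text
t 3.53 pos [0.6369 0.0595 0.1114] rpy [-3.1415e+00 -1.0000e-04  1.4838e+00] w 0.031 F [0.03 0.21 0.77]
shift cm [  0.05  -0.1  -12.86] rotvec [-0.0001 -0.0001  0.0029]
```

>>> {"fn": "apply_moves", "kwargs": {"moves": [[[0,0,0],[0,0,0],0],[[0,0,0],[0,0,0],0],[[0,0,0],[0,0,0],0],[[0,0,0],[0,0,0],0],[[0,0,0],[0,0,0],0],[[0,0,-0.5],[0,0,0],0],[[0,0,-1.5],[0,0,0],0],[[0,0,-2.8],[0,0,0],0],[[0,0,-4.2],[0,0,0],0],[[0,0,-5],[0,0,0],0]]}}

```text
time: 4.37
tool_pos: [0.6383, 0.0595, 0.165]
ee_rot: [3.137, -0.001, 1.484]
wrist_force: [0.4, -0.6, -0.0]
width: 0.0216
```

```bash
python3 go.py .535 .060 .23
```

```text
t 4.37 pos [0.6383 0.0595 0.165 ] rpy [ 3.1368e+00 -5.0000e-04  1.4838e+00] w 0.0216 F [ 0.39 -0.6  -0.04]
shift cm [ -0.84 -10.26  -6.55] rotvec [ 0.0048 -0.0005  0.0029]
```

>>> {"fn": "apply_moves", "kwargs": {"moves": [[[0,0,-1.5],[0,0,0],0],[[0,0,-3.5],[0,0,0],0],[[0,0,-5.5],[0,0,0],0],[[0,-0.8,-6.5],[0,0,0],0],[[0,-2.4,-6.5],[0,0,0],0],[[0,-4.6,-6.5],[0,0,0],0],[[0,-7,-6.5],[0,0,0],0],[[0,-9,-6.5],[0,0,0],0],[[0,-10.2,-6.5],[0,0,0],0],[[0,-10.2,-6.5],[0,0,0],0]]}}

```text
time: 5.2
tool_pos: [0.5332, 0.0687, 0.2277]
ee_rot: [3.141, -0.0, 1.485]
wrist_force: [0.1, -0.1, -0.2]
width: 0.0216
```

```bash
python3 go.py .4536 -.1816 .23; python3 - <<'E'
from h import *
cv2.imwrite('pics/s2.png',optics.snapshot('side')[:,:,::-1])
E
```

```text
t 5.2 pos [0.5332 0.0687 0.2277] rpy [ 3.1407e+00 -3.0000e-04  1.4845e+00] w 0.0216 F [ 0.08 -0.11 -0.19]
shift cm [-25.63  -5.77  -0.25] rotvec [ 0.0009 -0.0003  0.0036]
```

View pics/s2.png

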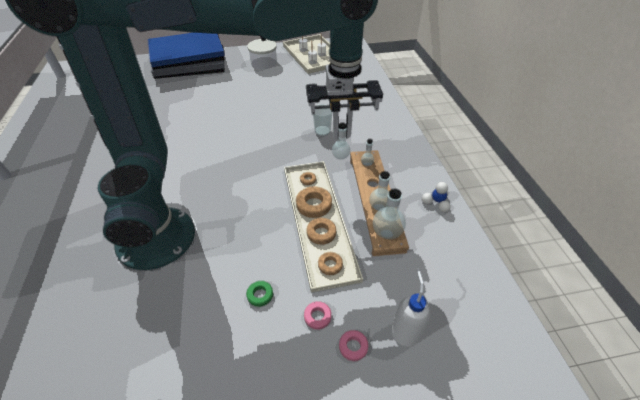

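>>> {"fn": "apply_moves", "kwargs": {"moves": [[[-1,-0.2,0],[0,0,0],0],[[-3,-0.7,0],[0,0,0],0],[[-6,-1.4,0],[0,0,0],0],[[-9,-2,0],[0,0,0],0],[[-12.5,-2.8,0],[0,0,0],0],[[-16,-3.6,0],[0,0,0],0],[[-19.5,-4.4,0],[0,0,0],0],[[-22.5,-5.1,0],[0,0,0],0],[[-24.7,-5.6,0],[0,0,0],0],[[-25.6,-5.8,0],[0,0,0],0]]}}

```text
time: 6.08
tool_pos: [0.4545, -0.1854, 0.2262]
ee_rot: [-3.141, 0.001, 1.479]
wrist_force: [-0.8, 0.3, -0.3]
width: 0.0216
```

```bash
python3 go.py .4536 -.1816 .0989
```

```text
t 6.08 pos [ 0.4545 -0.1854  0.2262] rpy [-3.1410e+00  1.3000e-03  1.4793e+00] w 0.0216 F [-0.81  0.28 -0.3 ]
shift cm [ 0.39 -0.11 12.73] rotvec [-0.0006  0.0013 -0.0016]
```

>>> {"fn": "apply_moves", "kwargs": {"moves": [[[0.2,0,0.8],[0,0,0],0],[[0.3,0,2.2],[0,0,0],0],[[0.3,0,4.2],[0,0,0],0],[[0.3,0,6.2],[0,0,0],0],[[0.3,0,8.2],[0,0,0],0],[[0.3,0,10],[0,0,0],0],[[0.3,0,11],[0,0,0],0],[[0.3,0,11.5],[0,0,0],0],[[0.3,0,11.5],[0,0,0],0],[[0.3,0,11.5],[0,0,0],0]]}}

```text
time: 6.92
tool_pos: [0.4562, -0.1784, 0.112]
ee_rot: [3.141, 0.0, 1.485]
wrist_force: [0.3, 0.3, -1.0]
width: 0.0215
```

```bash
python3 go.py .4536 -.1816 .0992; python3 - <<'E'
from h import *
for n in ['side','wrist']: cv2.imwrite(f'pics/{n}3.png',optics.snapshot(n)[:,:,::-1])
a=cv2.imread('pics/side3.png')[150:310,220:440]
cv2.imwrite('pics/side3z.png',cv2.resize(a,None,fx=3.5,fy=3.5,interpolation=2))
E
```

```text
t 6.92 pos [ 0.4562 -0.1784  0.112 ] rpy [3.1407 0.     1.4845] w 0.0215 F [ 0.33  0.26 -1.02]
shift cm [-0.34 -0.23  1.28] rotvec [0.0009 0.     0.0036]
```

View pics/side3z.png

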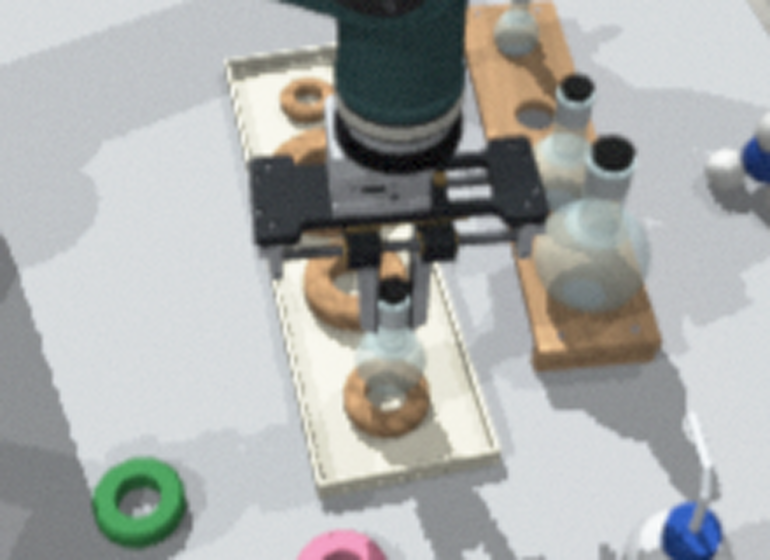

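View pics/wrist3.png

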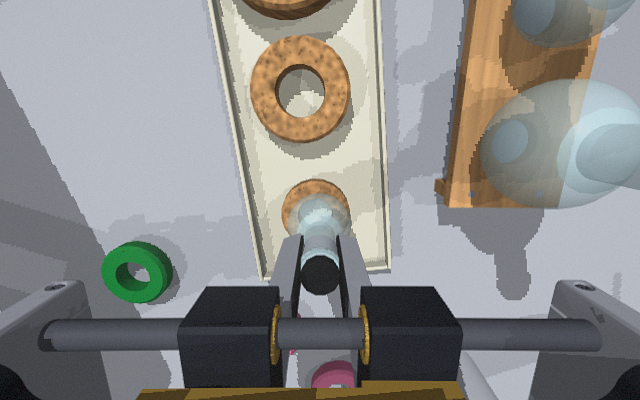

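>>> {"fn": "apply_moves", "kwargs": {"moves": [[[-0.15,-0.1,0],[0,0,0],0],[[-0.3,-0.2,0],[0,0,0],0],[[-0.3,-0.2,0.2],[0,0,0],0],[[-0.3,-0.2,0.4],[0,0,0],0],[[-0.3,-0.2,0.6],[0,0,0],0],[[-0.3,-0.2,0.8],[0,0,0],0],[[-0.3,-0.2,1.0],[0,0,0],0],[[-0.3,-0.2,1.1],[0,0,0],0],[[-0.3,-0.2,1.1],[0,0,0],0],[[-0.3,-0.2,1.1],[0,0,0],0]]}}

```text
time: 7.85
tool_pos: [0.4533, -0.1814, 0.1003]
ee_rot: [-3.141, -0.0, 1.484]
wrist_force: [-0.9, 0.4, 0.3]
width: 0.0214
```

```bash
for i in 1 2 3; do python3 go.py .4536 -.1816 .0992; python3 -c "
from bench import optics; optics.snapshot('top')"; done
```

```text
t 7.85 pos [ 0.4533 -0.1814  0.1003] rpy [-3.1414e+00 -2.0000e-04  1.4839e+00] w 0.0214 F [-0.88  0.42  0.29]
shift cm [-0.02  0.03  0.11] rotvec [-0.0002 -0.0002  0.003 ]
t 7.9 pos [ 0.4534 -0.1815  0.1005] rpy [ 3.1415e+00 -1.0000e-04  1.4838e+00] w 0.0215 F [-0.28  0.21 -0.45]
shift cm [-0.01  0.02  0.13] rotvec [ 0.0001 -0.0001  0.0029]
t 7.95 pos [ 0.4534 -0.1815  0.1006] rpy [3.1414 0.     1.4839] w 0.0214 F [0.68 0.18 0.43]
shift cm [-0.01  0.02  0.14] rotvec [0.0002 0.     0.003 ]
```

>>> {"fn": "apply_moves", "kwargs": {"moves": [[[0,0,0.05],[0,0,0],0],[[0,0,0.12],[0,0,0],0],[[0,0,0.15],[0,0,0],0],[[0,0,0.15],[0,0,0],0],[[0,0,0.15],[0,0,0],0.24],[[0,0,0.15],[0,0,0],0.27],[[0,0,0.15],[0,0,0],0.35],[[0,0,0.15],[0,0,0],0.5],[[0,0,0.15],[0,0,0],0.65],[[0,0,0.15],[0,0,0],0.7]]}}

```text
time: 8.83
tool_pos: [0.4534, -0.1815, 0.0989]
ee_rot: [3.142, -0.0, 1.484]
wrist_force: [-0.6, 0.2, -0.4]
width: 0.0488
```

```bash
python3 go.py .4536 -.1816 .25; python3 - <<'E'
from h import *
n='side';cv2.imwrite(f'pics/{n}4.png',optics.snapshot(n)[:,:,::-1])
a=cv2.imread('pics/side4.png')[150:310,220:440]
cv2.imwrite('pics/side4z.png',cv2.resize(a,None,fx=3.5,fy=3.5,interpolation=2))
E
```

```text
t 8.83 pos [ 0.4534 -0.1815  0.0989] rpy [ 3.1415e+00 -2.0000e-04  1.4838e+00] w 0.0488 F [-0.59  0.24 -0.38]
shift cm [-1.000e-02  3.000e-02 -1.511e+01] rotvec [ 0.0001 -0.0002  0.0029]
```

View pics/side4z.png

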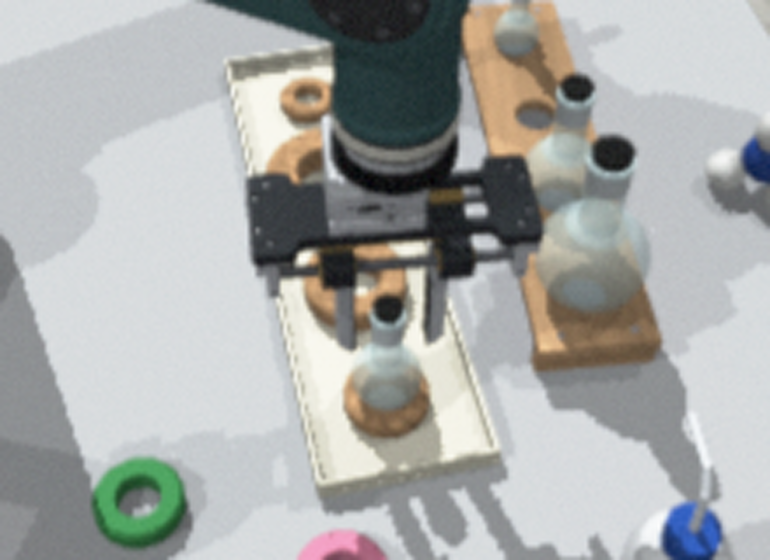

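>>> {"fn": "apply_moves", "kwargs": {"moves": [[[0,0,-0.5],[0,0,0],0.7],[[0,0,-2],[0,0,0],0.7],[[0,0,-4.5],[0,0,0],0.8],[[0,0,-7.5],[0,0,0],1],[[0,0,-10.5],[0,0,0],1],[[0,0,-13],[0,0,0],1],[[0.5,0.5,-14.5],[0,0,0],1],[[2,2.4,-15],[0,0,0],1],[[4,5,-15],[0,0,0],1],[[6,7.5,-15],[0,0,0],1]]}}

```text
time: 9.72
tool_pos: [0.5344, -0.1281, 0.2509]
ee_rot: [3.138, 0.001, 1.482]
wrist_force: [0.1, 0.1, -0.7]
width: 0.0939
```

```bash
python3 go.py .6281 -.0347 .25; python3 - <<'E'
from h import *
n='top';cv2.imwrite(f'pics/{n}5.png',optics.snapshot(n)[:,:,::-1])
a=cv2.imread('pics/top5.png')[110:250,225:425]
cv2.imwrite('pics/top5z.png',cv2.resize(a,None,fx=4,fy=4,interpolation=2))
E
```

```text
t 9.72 pos [ 0.5344 -0.1281  0.2509] rpy [3.1384e+00 8.0000e-04 1.4822e+00] w 0.0939 F [ 0.13  0.11 -0.7 ]
shift cm [10.14  8.51  0.11] rotvec [0.0032 0.0008 0.0013]
```

View pics/top5z.png

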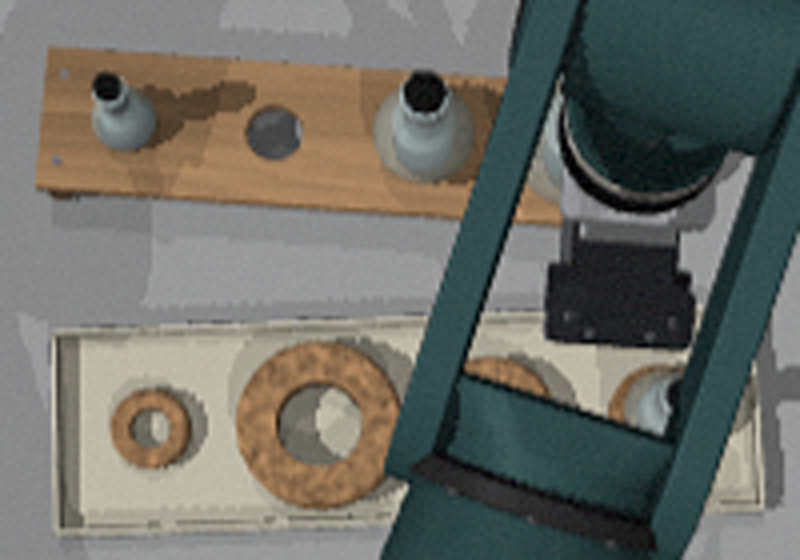

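>>> {"fn": "apply_moves", "kwargs": {"moves": [[[2.5,2,0],[0,0,0],1],[[5,4.2,0],[0,0,0],1],[[7.5,6.3,0],[0,0,0],1],[[9.2,7.8,0],[0,0,0],1],[[10,8.4,0],[0,0,0],1],[[10.1,8.5,0],[0,0,0],1],[[10.1,8.5,1],[0,0,0],1],[[10.1,8.5,2],[0,0,0],1],[[10.1,8.5,2],[0,0,0],1],[[10.1,8.5,2],[0,0,0],1]]}}

```text
time: 10.6
tool_pos: [0.6253, -0.036, 0.2275]
ee_rot: [-3.139, 0.0, 1.482]
wrist_force: [0.4, 1.6, 0.1]
width: 0.0942
```

```bash
python3 go.py .6281 -.0347 .133
```

```text
t 10.6 pos [ 0.6253 -0.036   0.2275] rpy [-3.1386  0.      1.4822] w 0.0942 F [0.4  1.65 0.13]
shift cm [0.16 0.3  9.45] rotvec [-0.003   0.      0.0013]
```

>>> {"fn": "apply_moves", "kwargs": {"moves": [[[0.1,0.1,0.8],[0,0,0],1],[[0.1,0.1,2.4],[0,0,0],1],[[0.1,0.1,4.2],[0,0,0],1],[[0.1,0.1,6],[0,0,0],1],[[0.1,0.1,7.8],[0,0,0],1],[[0.1,0.1,9.0],[0,0,0],1],[[0.1,0.1,9.5],[0,0,0],1],[[0.1,0.1,9.5],[0,0,0],0.8],[[0.1,0.1,9.5],[0,0,0],0.6],[[0.1,0.1,9.5],[0,0,0],0.6]]}}

```text
time: 11.43
tool_pos: [0.6286, -0.0343, 0.1356]
ee_rot: [3.139, 0.0, 1.484]
wrist_force: [0.2, 0.6, 0.0]
width: 0.0773
```

```bash
python3 go.py .6281 -.0347 .133
```

```text
t 11.43 pos [ 0.6286 -0.0343  0.1356] rpy [3.1388e+00 1.0000e-04 1.4837e+00] w 0.0773 F [0.25 0.6  0.02]
shift cm [-0.05 -0.05  0.26] rotvec [0.0028 0.0001 0.0028]
```

>>> {"fn": "apply_moves", "kwargs": {"moves": [[[0,0,0.25],[0,0,0],0.5],[[0,0,0.25],[0,0,0],0.4],[[0,0,0.25],[0,0,0],0.3],[[0,0,0.25],[0,0,0],0.2],[[0,0,0.25],[0,0,0],0.1],[[0,0,0.25],[0,0,0],0],[[0,0,0.25],[0,0,0],0],[[0,0,0.25],[0,0,0],0],[[0,0,0.25],[0,0,0],0],[[0,0,0.25],[0,0,0],0]]}}

```text
time: 12.27
tool_pos: [0.6277, -0.0341, 0.1315]
ee_rot: [-3.141, -0.0, 1.484]
wrist_force: [-0.7, 0.4, 0.1]
width: 0.0253
```

```bash
python3 go.py .535 -.0347 .25
```

```text
t 12.27 pos [ 0.6277 -0.0341  0.1315] rpy [-3.1414e+00 -1.0000e-04  1.4838e+00] w 0.0253 F [-0.74  0.37  0.1 ]
shift cm [ -0.87  -9.23 -11.84] rotvec [-0.0002 -0.0001  0.0029]
```

>>> {"fn": "apply_moves", "kwargs": {"moves": [[[0,0,0],[0,0,0],0],[[0,0,-0.5],[0,0,0],0],[[0,0,-1.6],[0,0,0],0],[[0,0,-3.2],[0,0,0],0],[[0,0,-5.2],[0,0,0],0],[[0,0,-7.2],[0,0,0],0],[[0,0,-8.8],[0,0,0],0],[[0,-0.6,-10],[0,0,0],0],[[0,-2,-10],[0,0,0],0],[[0,-4,-10],[0,0,0],0]]}}

```text
time: 13.1
tool_pos: [0.5885, -0.0308, 0.233]
ee_rot: [3.139, 0.0, 1.484]
wrist_force: [-0.6, -0.2, -1.2]
width: 0.0255
```

```bash
python3 go.py .4511 -.0748 .23
```

```text
t 13.1 pos [ 0.5885 -0.0308  0.233 ] rpy [3.1387e+00 1.0000e-04 1.4837e+00] w 0.0255 F [-0.58 -0.25 -1.24]
shift cm [ -5.58 -13.31   0.26] rotvec [0.0028 0.0001 0.0028]
```

>>> {"fn": "apply_moves", "kwargs": {"moves": [[[-0.8,-2,0],[0,0,0],0],[[-1.8,-4.2,0],[0,0,0],0],[[-2.8,-6.5,0],[0,0,0],0],[[-3.8,-9,0],[0,0,0],0],[[-4.7,-11.2,0],[0,0,0],0],[[-5.3,-12.7,0],[0,0,0],0],[[-5.6,-13.3,0],[0,0,0],0],[[-5.6,-13.3,1],[0,0,0],0],[[-5.6,-13.3,2.5],[0,0,0],0],[[-5.6,-13.3,4],[0,0,0],0]]}}

```text
time: 13.93
tool_pos: [0.4515, -0.0748, 0.191]
ee_rot: [3.14, -0.0, 1.484]
wrist_force: [0.1, 0.0, -1.9]
width: 0.0252
```

```bash
python3 go.py .4511 -.0748 .120
```

```text
t 13.93 pos [ 0.4515 -0.0748  0.191 ] rpy [ 3.1396e+00 -1.0000e-04  1.4839e+00] w 0.0252 F [ 0.12  0.05 -1.87]
shift cm [-0.01 -0.05  7.1 ] rotvec [ 0.002  -0.0001  0.003 ]
```

>>> {"fn": "apply_moves", "kwargs": {"moves": [[[0,-0.05,1.3],[0,0,0],0],[[0,-0.05,2.6],[0,0,0],0],[[0,-0.05,3.9],[0,0,0],0],[[0,-0.05,4.8],[0,0,0],0],[[0,-0.05,5.5],[0,0,0],0],[[0,-0.05,6],[0,0,0],0],[[0,-0.05,6.4],[0,0,0],0],[[0,-0.05,6.6],[0,0,0],0],[[0,-0.05,6.6],[0,0,0],0],[[0,-0.05,6.6],[0,0,0],0]]}}

```text
time: 14.77
tool_pos: [0.4504, -0.0749, 0.1259]
ee_rot: [3.141, 0.0, 1.484]
wrist_force: [0.4, 0.8, -0.5]
width: 0.0254
```

```bash
python3 go.py .4511 -.0748 .120;  python3 - <<'E'
from h import *
n='side';cv2.imwrite(f'pics/{n}6.png',optics.snapshot(n)[:,:,::-1])
a=cv2.imread('pics/side6.png')[130:290,220:440]
cv2.imwrite('pics/side6z.png',cv2.resize(a,None,fx=3.5,fy=3.5,interpolation=2))
E
python3 go.py .4511 -.0748 .120
```

```text
t 14.77 pos [ 0.4504 -0.0749  0.1259] rpy [3.1407e+00 1.0000e-04 1.4837e+00] w 0.0254 F [ 0.35  0.82 -0.46]
shift cm [0.02 0.07 0.59] rotvec [0.0009 0.0001 0.0028]
t 14.82 pos [ 0.4505 -0.0749  0.1261] rpy [3.1403e+00 2.0000e-04 1.4837e+00] w 0.0256 F [-0.02 -0.7  -0.08]
shift cm [0.02 0.06 0.61] rotvec [0.0012 0.0002 0.0028]
```

View pics/side6z.png

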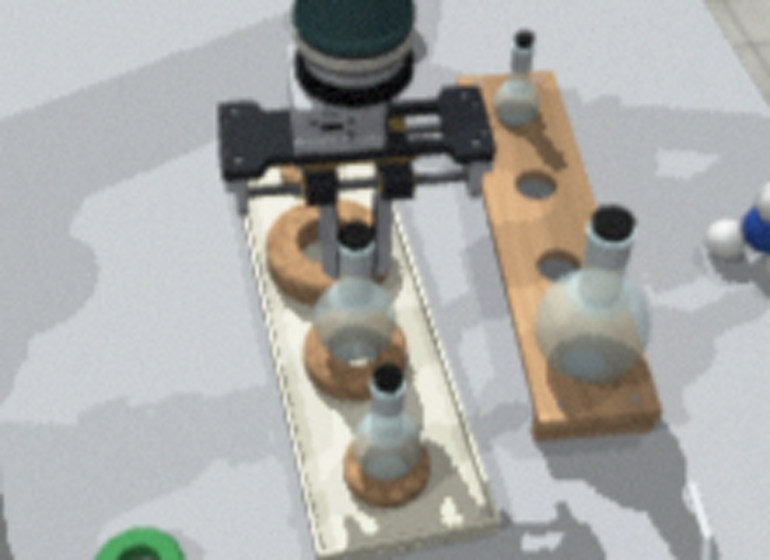

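Centred, 6 mm to go. Lower and release.

>>> {"fn": "apply_moves", "kwargs": {"moves": [[[0,0.05,0.2],[0,0,0],0],[[0,0.05,0.4],[0,0,0],0],[[0,0.05,0.5],[0,0,0],0],[[0,0.05,0.6],[0,0,0],0],[[0,0.05,0.6],[0,0,0],0],[[0,0.05,0.6],[0,0,0],0.28],[[0,0.05,0.6],[0,0,0],0.31],[[0,0.05,0.6],[0,0,0],0.4],[[0,0.05,0.6],[0,0,0],0.6],[[0,0.05,0.6],[0,0,0],0.75]]}}

```text
time: 15.65
tool_pos: [0.4506, -0.0749, 0.1193]
ee_rot: [-3.141, -0.0, 1.484]
wrist_force: [0.2, 0.2, -0.4]
width: 0.0458
```

```bash
python3 go.py .4511 -.0748 .25
```

```text
t 15.65 pos [ 0.4506 -0.0749  0.1193] rpy [-3.1414e+00 -1.0000e-04  1.4838e+00] w 0.0458 F [ 0.17  0.15 -0.37]
shift cm [ 1.000e-02  5.000e-02 -1.307e+01] rotvec [-0.0002 -0.0001  0.0029]
```

>>> {"fn": "apply_moves", "kwargs": {"moves": [[[0,0,0],[0,0,0],0.8],[[0,0,-1],[0,0,0],0.8],[[0,0,-3],[0,0,0],0.8],[[0,0,-6],[0,0,0],0.9],[[0,0,-9],[0,0,0],1],[[0,0,-12],[0,0,0],1],[[1.5,1.2,-13],[0,0,0],1],[[4,3.2,-13],[0,0,0],1],[[7,5.6,-13],[0,0,0],1],[[10,8,-13],[0,0,0],1]]}}

```text
time: 16.48
tool_pos: [0.5401, 0.0185, 0.2514]
ee_rot: [3.139, 0.0, 1.482]
wrist_force: [0.4, -0.7, -0.3]
width: 0.0938
```

```bash
python3 go.py .6449 .1549 .18
```

```text
t 16.48 pos [0.5401 0.0185 0.2514] rpy [3.1386e+00 1.0000e-04 1.4823e+00] w 0.0938 F [ 0.45 -0.66 -0.27]
shift cm [14.51  9.21  7.16] rotvec [0.003  0.0001 0.0014]
```

>>> {"fn": "apply_moves", "kwargs": {"moves": [[[2.8,1.8,0],[0,0,0],1],[[5.6,3.6,0],[0,0,0],1],[[8.4,5.4,0],[0,0,0],1],[[11,7,0],[0,0,0],1],[[13,8.3,0],[0,0,0],1],[[14.2,9,0],[0,0,0],1],[[14.5,9.2,1],[0,0,0],1],[[14.5,9.2,3],[0,0,0],1],[[14.5,9.2,5],[0,0,0],1],[[14.5,9.2,7],[0,0,0],1]]}}

```text
time: 17.32
tool_pos: [0.643, 0.1537, 0.1788]
ee_rot: [3.141, 0.0, 1.483]
wrist_force: [-0.1, -0.3, -0.7]
width: 0.0941
```

```bash
python3 go.py .6449 .1549 .0963; python3 - <<'E'
from h import *
c=optics.get_calibration('wrist')
cv2.imwrite('pics/w7.png',optics.snapshot('wrist')[:,:,::-1])
print(proj(c,[.6449,.1549,.1228]))
E
```

```text
t 17.32 pos [0.643  0.1537 0.1788] rpy [3.1412e+00 3.0000e-04 1.4834e+00] w 0.0941 F [-0.09 -0.34 -0.71]
shift cm [0.14 0.18 8.25] rotvec [0.0004 0.0003 0.0025]
[319.96707044 222.37479147]
```

View pics/w7.png

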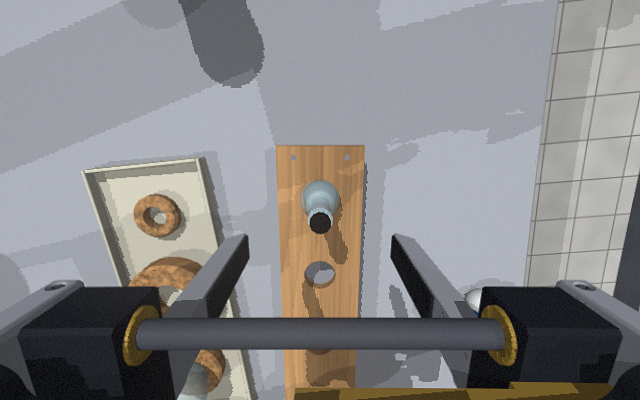

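>>> {"fn": "apply_moves", "kwargs": {"moves": [[[0.05,0.1,0.8],[0,0,0],1],[[0.1,0.15,2.4],[0,0,0],1],[[0.1,0.15,4.2],[0,0,0],1],[[0.1,0.15,6],[0,0,0],1],[[0.1,0.15,7.4],[0,0,0],1],[[0.1,0.15,8.2],[0,0,0],0.8],[[0.1,0.15,8.2],[0,0,0],0.6],[[0.1,0.15,8.2],[0,0,0],0.5],[[0.1,0.15,8.2],[0,0,0],0.45],[[0.1,0.15,8.2],[0,0,0],0.4]]}}

```text
time: 18.2
tool_pos: [0.6458, 0.1552, 0.0995]
ee_rot: [3.138, -0.001, 1.484]
wrist_force: [0.7, 1.0, 0.4]
width: 0.0643
```

```bash
python3 go.py .6449 .1549 .0965
```

```text
t 18.2 pos [0.6458 0.1552 0.0995] rpy [ 3.1384e+00 -8.0000e-04  1.4837e+00] w 0.0643 F [0.74 1.05 0.38]
shift cm [-0.04 -0.09  0.3 ] rotvec [ 0.0032 -0.0008  0.0028]
```

>>> {"fn": "apply_moves", "kwargs": {"moves": [[[0,-0.05,0.2],[0,0,0],0.4],[[0,-0.05,0.2],[0,0,0],0.3],[[0,-0.05,0.2],[0,0,0],0.2],[[0,-0.05,0.2],[0,0,0],0.1],[[0,-0.05,0.2],[0,0,0],0],[[0,-0.05,0.2],[0,0,0],0],[[0,-0.05,0.2],[0,0,0],0],[[0,-0.05,0.2],[0,0,0],0],[[0,-0.05,0.2],[0,0,0],0],[[0,-0.05,0.2],[0,0,0],0]]}}

```text
time: 19.03
tool_pos: [0.6441, 0.1552, 0.0955]
ee_rot: [-3.141, -0.0, 1.484]
wrist_force: [-1.8, -0.4, 1.1]
width: 0.0176
```

```bash
python3 go.py .6449 .1549 .0965
```

```text
t 19.03 pos [0.6441 0.1552 0.0955] rpy [-3.1410e+00 -1.0000e-04  1.4838e+00] w 0.0176 F [-1.84 -0.44  1.14]
shift cm [-0.03  0.09 -0.1 ] rotvec [-0.0006 -0.0001  0.0029]
```

>>> {"fn": "apply_moves", "kwargs": {"moves": [[[0,0,0],[0,0,0],0],[[0,0,0],[0,0,0],0],[[0,0,-0.5],[0,0,0],0],[[0,0,-1.6],[0,0,0],0],[[0,0,-3.2],[0,0,0],0],[[0,0,-5],[0,0,0],0],[[0,0,-6.8],[0,0,0],0],[[0,0,-8],[0,0,0],0],[[0,-0.8,-8.5],[0,0,0],0],[[0,-2.4,-8.5],[0,0,0],0]]}}

```text
time: 19.87
tool_pos: [0.6218, 0.1571, 0.1826]
ee_rot: [3.137, -0.001, 1.483]
wrist_force: [0.0, -0.2, 0.0]
width: 0.0173
```

```bash
python3 go.py .4502 .1421 .18
```

```text
t 19.87 pos [0.6218 0.1571 0.1826] rpy [ 3.1372e+00 -1.0000e-03  1.4829e+00] w 0.0173 F [ 0.03 -0.17  0.01]
shift cm [ -3.   -16.96   0.18] rotvec [ 0.0044 -0.001   0.002 ]
```

>>> {"fn": "apply_moves", "kwargs": {"moves": [[[-0.4,-2.2,0],[0,0,0],0],[[-0.8,-4.7,0],[0,0,0],0],[[-1.3,-7.5,0],[0,0,0],0],[[-1.8,-10.3,0],[0,0,0],0],[[-2.3,-13,0],[0,0,0],0],[[-2.7,-15.3,0],[0,0,0],0],[[-2.9,-16.6,0],[0,0,0],0],[[-3,-17,0.4],[0,0,0],0],[[-3,-17,1.5],[0,0,0],0],[[-3,-17,3],[0,0,0],0]]}}

```text
time: 20.7
tool_pos: [0.4494, 0.1423, 0.1508]
ee_rot: [3.138, -0.001, 1.484]
wrist_force: [0.3, -0.2, -0.8]
width: 0.0179
```

```bash
python3 go.py .4502 .1421 .0835
```

```text
t 20.7 pos [0.4494 0.1423 0.1508] rpy [ 3.1381e+00 -9.0000e-04  1.4838e+00] w 0.0179 F [ 0.34 -0.21 -0.79]
shift cm [-0.02  0.05  6.73] rotvec [ 0.0035 -0.0009  0.0029]
```

>>> {"fn": "apply_moves", "kwargs": {"moves": [[[0,0,1.3],[0,0,0],0],[[0,0,2.6],[0,0,0],0],[[0,0,3.8],[0,0,0],0],[[0,0,4.6],[0,0,0],0],[[0,0,5.2],[0,0,0],0],[[0,0,5.7],[0,0,0],0],[[0,0,6],[0,0,0],0],[[0,0,6.2],[0,0,0],0],[[0,0,6.2],[0,0,0],0],[[0,0,6.2],[0,0,0],0]]}}

```text
time: 21.53
tool_pos: [0.4488, 0.1422, 0.0889]
ee_rot: [3.141, -0.0, 1.484]
wrist_force: [0.4, -0.2, 0.1]
width: 0.0176
```

```bash
python3 - <<'E'
from h import *
n='side';cv2.imwrite(f'pics/{n}8.png',optics.snapshot(n)[:,:,::-1])
a=cv2.imread('pics/side8.png')[110:270,220:440]
cv2.imwrite('pics/side8z.png',cv2.resize(a,None,fx=3.5,fy=3.5,interpolation=2))
E
python3 go.py .4502 .1421 .0835
```

```text
t 21.58 pos [0.4489 0.1422 0.0891] rpy [ 3.1403e+00 -4.0000e-04  1.4838e+00] w 0.0172 F [-0.42  0.23  0.25]
shift cm [-0.    0.13  0.56] rotvec [ 0.0012 -0.0004  0.0029]
```

View pics/side8z.png

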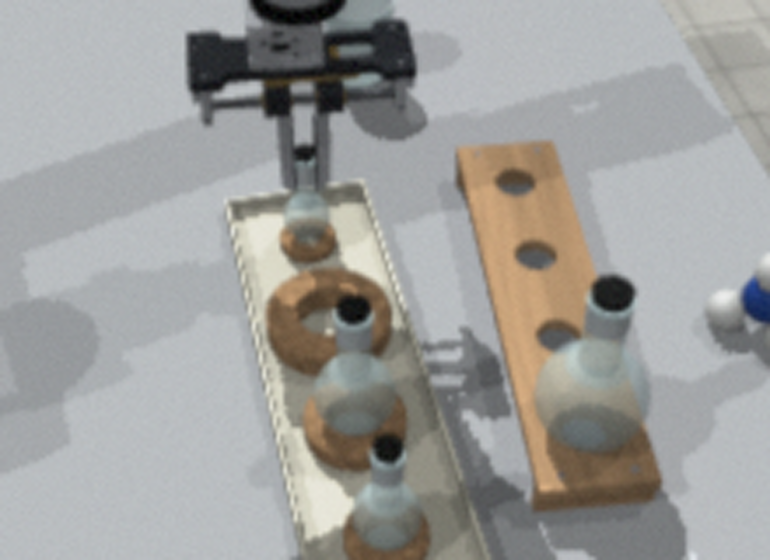

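>>> {"fn": "apply_moves", "kwargs": {"moves": [[[0,0.1,0.15],[0,0,0],0],[[0,0.1,0.3],[0,0,0],0],[[0,0.1,0.45],[0,0,0],0],[[0,0.1,0.55],[0,0,0],0],[[0,0.1,0.55],[0,0,0],0],[[0,0.1,0.55],[0,0,0],0.2],[[0,0.1,0.55],[0,0,0],0.23],[[0,0.1,0.55],[0,0,0],0.3],[[0,0.1,0.55],[0,0,0],0.5],[[0,0.1,0.55],[0,0,0],0.75]]}}

```text
time: 22.42
tool_pos: [0.4494, 0.142, 0.0829]
ee_rot: [-3.142, 0.0, 1.484]
wrist_force: [0.4, 0.0, 0.3]
width: 0.038
```

```bash
python3 go.py .4502 .1421 .25
```

```text
t 22.42 pos [0.4494 0.142  0.0829] rpy [-3.1415  0.      1.4838] w 0.038 F [0.44 0.01 0.31]
shift cm [ 1.000e-02  8.000e-02 -1.671e+01] rotvec [-0.0001  0.      0.0029]
```

>>> {"fn": "apply_moves", "kwargs": {"moves": [[[0,0,0],[0,0,0],0.8],[[0,0,-1],[0,0,0],0.8],[[0,0,-3],[0,0,0],0.8],[[0,0,-6],[0,0,0],0.9],[[0,0,-9.5],[0,0,0],1],[[0,0,-13],[0,0,0],1],[[0,0,-16],[0,0,0],1],[[-0.8,1,-17],[0,0,0],1],[[-2.5,2.5,-17],[0,0,0],1],[[-5,4,-17],[0,0,0],1]]}}

```text
time: 23.25
tool_pos: [0.486, 0.0895, 0.2559]
ee_rot: [3.137, -0.002, 1.487]
wrist_force: [-0.1, -0.5, -0.3]
width: 0.0937
```

```bash
python3 go.py .6193 -.1292 .252
```

```text
t 23.25 pos [0.486  0.0895 0.2559] rpy [ 3.1367e+00 -1.6000e-03  1.4870e+00] w 0.0937 F [-0.08 -0.45 -0.26]
shift cm [-20.68  15.12   0.43] rotvec [ 0.0049 -0.0016  0.0061]
```

>>> {"fn": "apply_moves", "kwargs": {"moves": [[[-2.6,1.9,0],[0,0,0],1],[[-5.2,3.8,0],[0,0,0],1],[[-8,5.9,0],[0,0,0],1],[[-11,8.1,0],[0,0,0],1],[[-14,10.3,0],[0,0,0],1],[[-17,12.5,0],[0,0,0],1],[[-19.3,14.2,0],[0,0,0],1],[[-20.7,15.1,0],[0,0,0],1],[[-20.7,15.1,0],[0,0,0],1],[[-20.7,15.1,0],[0,0,0],1]]}}

```text
time: 24.08
tool_pos: [0.6174, -0.131, 0.2529]
ee_rot: [-3.141, -0.001, 1.483]
wrist_force: [-0.3, 0.5, -0.9]
width: 0.094
```

```bash
python3 go.py .6193 -.1292 .1605; python3 - <<'E'
from h import *
c=optics.get_calibration('wrist')
cv2.imwrite('pics/w9.png',optics.snapshot('wrist')[:,:,::-1])
print(proj(c,[.6193,-.1292,.187]))
E
```

```text
t 24.08 pos [ 0.6174 -0.131   0.2529] rpy [-3.1409e+00 -7.0000e-04  1.4825e+00] w 0.094 F [-0.26  0.51 -0.91]
shift cm [0.19 0.18 9.24] rotvec [-0.0007 -0.0007  0.0016]
[319.97599313 217.7358779 ]
```

View pics/w9.png

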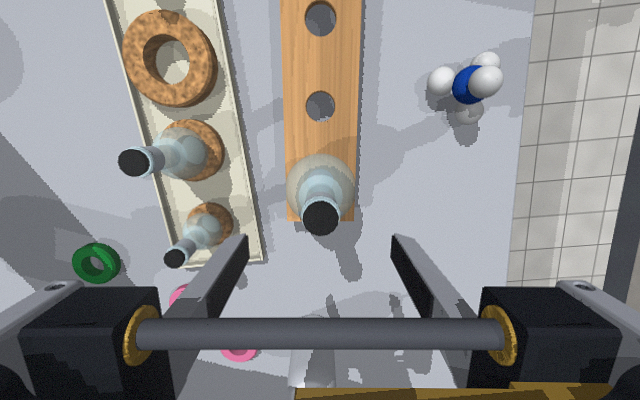

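>>> {"fn": "apply_moves", "kwargs": {"moves": [[[0.1,0.1,0.5],[0,0,0],1],[[0.15,0.15,2],[0,0,0],1],[[0.15,0.15,4],[0,0,0],1],[[0.15,0.15,6],[0,0,0],1],[[0.15,0.15,7.8],[0,0,0],1],[[0.15,0.15,8.8],[0,0,0],1],[[0.15,0.15,9.2],[0,0,0],0.8],[[0.15,0.15,9.2],[0,0,0],0.7],[[0.15,0.15,9.2],[0,0,0],0.6],[[0.15,0.15,9.2],[0,0,0],0.55]]}}

```text
time: 24.97
tool_pos: [0.6198, -0.1291, 0.1629]
ee_rot: [3.139, 0.001, 1.484]
wrist_force: [-0.7, 0.3, -0.4]
width: 0.0706
```

```bash
python3 go.py .6193 -.1292 .1605
```

```text
t 24.97 pos [ 0.6198 -0.1291  0.1629] rpy [3.1386e+00 5.0000e-04 1.4842e+00] w 0.0706 F [-0.72  0.33 -0.37]
shift cm [-0.01 -0.05  0.23] rotvec [0.003  0.0005 0.0033]
```

>>> {"fn": "apply_moves", "kwargs": {"moves": [[[0,0,0.15],[0,0,0],0.5],[[0,0,0.15],[0,0,0],0.4],[[0,0,0.15],[0,0,0],0.3],[[0,0,0.15],[0,0,0],0.2],[[0,0,0.15],[0,0,0],0.1],[[0,0,0.15],[0,0,0],0],[[0,0,0.15],[0,0,0],0],[[0,0,0.15],[0,0,0],0],[[0,0,0.15],[0,0,0],0],[[0,0,0.15],[0,0,0],0]]}}

```text
time: 25.8
tool_pos: [0.6189, -0.1292, 0.1595]
ee_rot: [-3.141, -0.0, 1.484]
wrist_force: [-0.5, -0.0, -0.1]
width: 0.0305
```

```bash
python3 go.py .6193 -.1292 .285
```

```text
t 25.8 pos [ 0.6189 -0.1292  0.1595] rpy [-3.1415 -0.      1.4838] w 0.0305 F [-0.48 -0.04 -0.13]
shift cm [  0.     0.03 -12.55] rotvec [-0.0001 -0.      0.0029]
```

>>> {"fn": "apply_moves", "kwargs": {"moves": [[[0,0,0],[0,0,0],0],[[0,0,0],[0,0,0],0],[[0,0,-0.5],[0,0,0],0],[[0,0,-1.5],[0,0,0],0],[[0,0,-3],[0,0,0],0],[[0,0,-5],[0,0,0],0],[[0,0,-7.2],[0,0,0],0],[[0,0,-9.5],[0,0,0],0],[[0,0,-11.5],[0,0,0],0],[[0,0,-13],[0,0,0],0]]}}

```text
time: 26.63
tool_pos: [0.6195, -0.1293, 0.2929]
ee_rot: [3.138, 0.001, 1.484]
wrist_force: [0.2, 0.6, -1.3]
width: 0.0307
```

```bash
python3 go.py .600 .034 .29
```

```text
t 26.63 pos [ 0.6195 -0.1293  0.2929] rpy [3.1377e+00 6.0000e-04 1.4839e+00] w 0.0307 F [ 0.17  0.59 -1.32]
shift cm [16.1  -3.36  0.27] rotvec [0.0039 0.0006 0.003 ]
```

>>> {"fn": "apply_moves", "kwargs": {"moves": [[[0.6,-0.1,0],[0,0,0],0],[[2,-0.4,0],[0,0,0],0],[[4,-0.8,0],[0,0,0],0],[[6.5,-1.3,0],[0,0,0],0],[[9,-1.9,0],[0,0,0],0],[[11.5,-2.4,0],[0,0,0],0],[[13.7,-2.9,0],[0,0,0],0],[[15.3,-3.2,0],[0,0,0],0],[[16.1,-3.6,0],[0,0,0],0],[[16.1,-4.5,0],[0,0,0],0]]}}

```text
time: 27.47
tool_pos: [0.5874, 0.0376, 0.2874]
ee_rot: [-3.139, -0.001, 1.487]
wrist_force: [0.0, 0.7, -1.9]
width: 0.0308
```

```bash
python3 go.py .4498 .0339 .23
```

```text
t 27.47 pos [0.5874 0.0376 0.2874] rpy [-3.1385e+00 -6.0000e-04  1.4871e+00] w 0.0308 F [ 0.04  0.7  -1.91]
shift cm [ -1.52 -13.66   5.78] rotvec [-0.0031 -0.0006  0.0062]
```

>>> {"fn": "apply_moves", "kwargs": {"moves": [[[-0.2,-1.5,0],[0,0,0],0],[[-0.4,-3.5,0],[0,0,0],0],[[-0.6,-5.8,0],[0,0,0],0],[[-0.9,-8.2,0],[0,0,0],0],[[-1.2,-10.6,0],[0,0,0],0],[[-1.4,-12.5,0],[0,0,0],0],[[-1.5,-13.6,0.3],[0,0,0],0],[[-1.5,-13.6,1.5],[0,0,0],0],[[-1.5,-13.6,3.2],[0,0,0],0],[[-1.5,-13.6,5],[0,0,0],0]]}}

```text
time: 28.3
tool_pos: [0.4514, 0.0314, 0.2384]
ee_rot: [3.14, 0.0, 1.483]
wrist_force: [0.2, -0.2, -1.4]
width: 0.0308
```

```bash
python3 go.py .4498 .0339 .150
```

```text
t 28.3 pos [0.4514 0.0314 0.2384] rpy [3.1403e+00 2.0000e-04 1.4828e+00] w 0.0308 F [ 0.2  -0.2  -1.41]
shift cm [ 0.23 -0.19  8.83] rotvec [0.0013 0.0002 0.0019]
```

>>> {"fn": "apply_moves", "kwargs": {"moves": [[[0.15,-0.1,1.6],[0,0,0],0],[[0.2,-0.1,3.2],[0,0,0],0],[[0.2,-0.1,4.8],[0,0,0],0],[[0.2,-0.1,6],[0,0,0],0],[[0.2,-0.1,6.8],[0,0,0],0],[[0.2,-0.1,7.4],[0,0,0],0],[[0.2,-0.1,7.8],[0,0,0],0],[[0.2,-0.1,8],[0,0,0],0],[[0.2,-0.1,8],[0,0,0],0],[[0.2,-0.1,8],[0,0,0],0]]}}

```text
time: 29.13
tool_pos: [0.451, 0.034, 0.1602]
ee_rot: [3.14, -0.0, 1.484]
wrist_force: [0.3, 0.1, -1.4]
width: 0.0306
```

```bash
python3 - <<'E'
from h import *
n='side';cv2.imwrite(f'pics/{n}10.png',optics.snapshot(n)[:,:,::-1])
a=cv2.imread('pics/side10.png')[110:270,220:440]
cv2.imwrite('pics/side10z.png',cv2.resize(a,None,fx=3.5,fy=3.5,interpolation=2))
E
python3 go.py .4498 .0339 .150
```

```text
t 29.18 pos [0.4511 0.034  0.1603] rpy [ 3.1399e+00 -1.0000e-04  1.4838e+00] w 0.0305 F [ 0.5   0.42 -1.67]
shift cm [-0.02 -0.13  1.03] rotvec [ 0.0017 -0.0001  0.0029]
```

View pics/side10z.png

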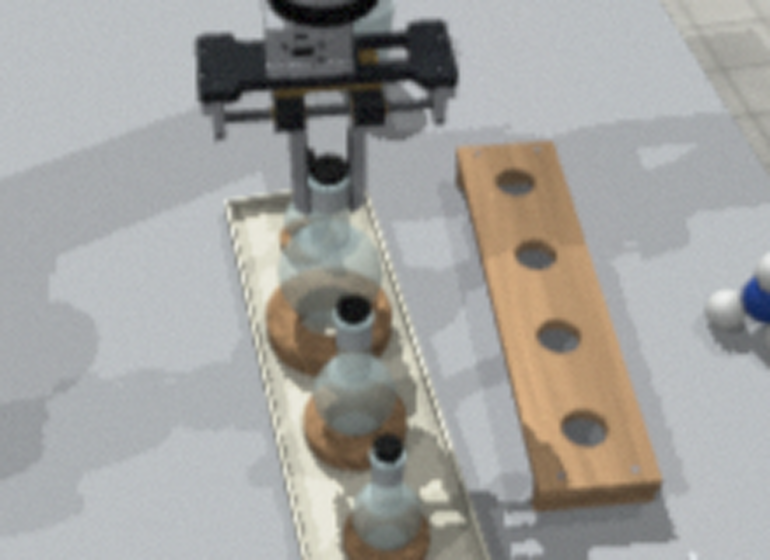

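>>> {"fn": "apply_moves", "kwargs": {"moves": [[[0,-0.1,0.2],[0,0,0],0],[[0,-0.1,0.4],[0,0,0],0],[[0,-0.1,0.6],[0,0,0],0],[[0,-0.1,0.8],[0,0,0],0],[[0,-0.1,0.9],[0,0,0],0],[[0,-0.1,1.0],[0,0,0],0],[[0,-0.1,1.0],[0,0,0],0],[[0,-0.1,1.0],[0,0,0],0],[[0,-0.1,1.0],[0,0,0],0],[[0,-0.1,1.0],[0,0,0],0]]}}

```text
time: 30.02
tool_pos: [0.4495, 0.0341, 0.1498]
ee_rot: [3.142, 0.0, 1.484]
wrist_force: [-1.0, -0.9, 3.2]
width: 0.0307
```

```bash
python3 go.py .4498 .0339 .150
```

```text
t 30.02 pos [0.4495 0.0341 0.1498] rpy [3.1415 0.     1.4838] w 0.0307 F [-0.97 -0.91  3.19]
shift cm [-0.02  0.03 -0.02] rotvec [0.0001 0.     0.0029]
```

Seated (about 3 N upward). Release.

>>> {"fn": "apply_moves", "kwargs": {"moves": [[[0,0,0],[0,0,0],0.32],[[0,0,0],[0,0,0],0.36],[[0,0,0],[0,0,0],0.42],[[0,0,0],[0,0,0],0.55],[[0,0,0],[0,0,0],0.7],[[0,0,0],[0,0,0],0.85],[[0,0,0],[0,0,0],0.85],[[0,0,0],[0,0,0],0.85],[[0,0,-0.5],[0,0,0],0.85],[[0,0,-1.5],[0,0,0],0.85]]}}

```text
time: 30.85
tool_pos: [0.4487, 0.0342, 0.1637]
ee_rot: [-3.139, 0.0, 1.484]
wrist_force: [0.4, -0.8, -0.8]
width: 0.0795
```

>>> {"fn": "apply_moves", "kwargs": {"moves": [[[0,0,-2],[0,0,0],0.85],[[0,0,-5],[0,0,0],0.85],[[0,0,-8],[0,0,0],1],[[0,0,-11],[0,0,0],1],[[0,0,-13],[0,0,0],1],[[3,0,-13],[0,0,0],1],[[7,0,-13],[0,0,0],1],[[11,0,-13],[0,0,0],1],[[15,0,-13],[0,0,0],1],[[19,0,-13],[0,0,0],1]]}}

```text
time: 31.68
tool_pos: [0.4661, 0.2252, 0.296]
ee_rot: [3.139, -0.001, 1.483]
wrist_force: [-0.3, -0.8, -0.3]
width: 0.094
```

>>> {"fn": "apply_moves", "kwargs": {"moves": [[[3,0,0],[0,0,0],1],[[6,0,0],[0,0,0],1],[[9,-1,0],[0,0,0],1],[[12,-2,0],[0,0,0],1],[[15,-4,0],[0,0,0],1],[[17,-6,0],[0,0,0],1],[[19,-8,0],[0,0,0],1],[[20,-10,0],[0,0,0],1],[[20,-10,0],[0,0,0],1],[[20,-10,0],[0,0,0],1]]}}

```text
time: 32.52
tool_pos: [0.3833, 0.432, 0.2956]
ee_rot: [3.14, -0.001, 1.486]
wrist_force: [-0.5, -0.5, -0.7]
width: 0.094
```

```bash
python3 - <<'E'
from h import *
print(robot.get_obs()['tool_pos'])
for n,(x0,y0,x1,y1,f) in {'top':(225,110,425,250,4),'side':(270,120,440,300,3.3)}.items():
    a=optics.snapshot(n)[:,:,::-1]; cv2.imwrite(f'pics/{n}11.png',a)
    cv2.imwrite(f'pics/{n}11z.png',cv2.resize(a[y0:y1,x0:x1],None,fx=f,fy=f,interpolation=2))
t=cv2.imread('pics/top11.png'); c=optics.get_calibration('top')
g=t.max(2)[170:240,230:420]; n,l,s,ce=cv2.connectedComponentsWithStats((g<60).astype(np.uint8))
for i in range(1,n):
    if 15<s[i,4]<400: print(s[i],ce[i]+[230,170])
tops={25:(.0135+.097,.4502,.1421),50:(.0164+.109,.4536,-.1816),100:(.019+.129,.4511,-.0748),250:(.0223+.155,.4498,.0339)}
for k,(h,x,y) in tops.items(): print(k,'expected bung px',proj(c,[x,y,h-.003]).round(1),h)
E
```

```text
[0.38332348 0.43197695 0.29558797]
[ 66  33  13  13 129] [301.98449612 208.9379845 ]
[114  34  11  10  86] [348.97674419 208.70930233]
[162  34   9   9  62] [395.74193548 208.14516129]
[23 40  8  6 34] [256.5 212.5]
25 expected bung px [257.3 212.6] 0.1105
50 expected bung px [395.  208.2] 0.1254
100 expected bung px [349.6 208.8] 0.148
250 expected bung px [301.7 208.7] 0.1773
```

View pics/top11z.png

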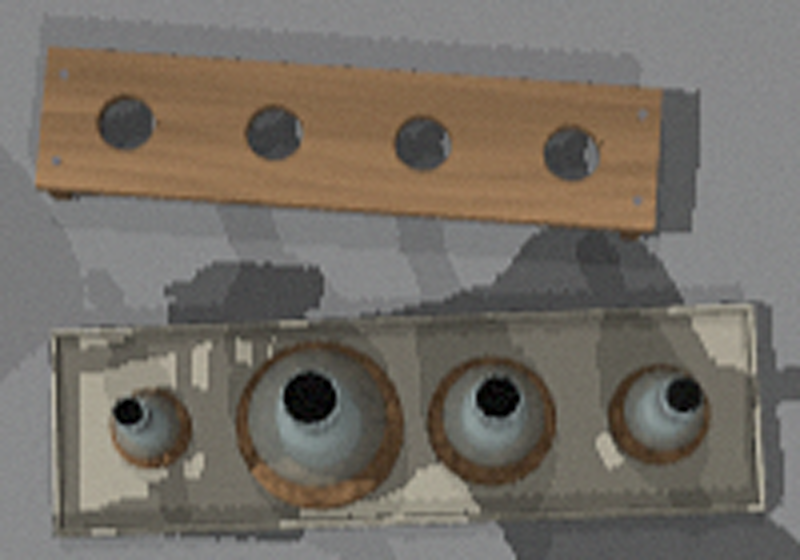

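View pics/side11z.png

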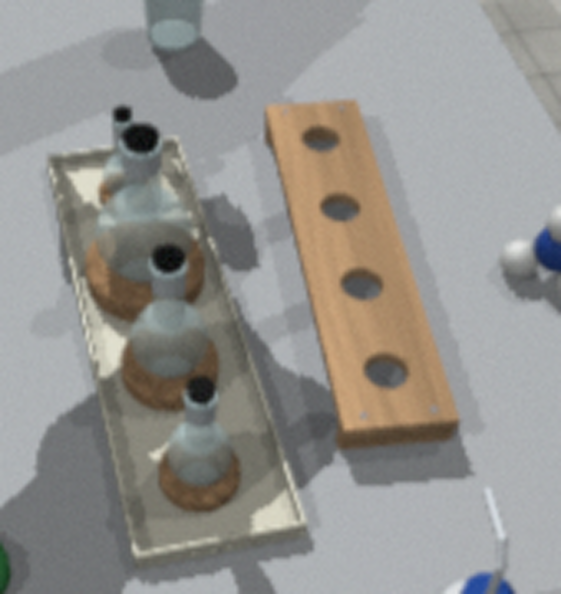

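```bash
python3 -c "
from bench import robot,job
print(robot.get_obs()['qvel'].round(3)); print(job.close_job())"
```

```text
[-0.017  0.003  0.006  0.002 -0.004  0.001]
the job is handed in; nothing more can be done
None
```

All four flasks are standing on the rings of their own size, and the job was handed in at about 33 s of the 96 s allowed. I moved them in the order 50, 100, 25, 250. Each was gripped at the neck, set down on its ring and then released.

- **Flask positions:** in the last top view every bung lay within 1 pixel (about 2.5 mm) of where an upright, seated flask should show it.
- **Rings and bystanders:** by eye, the rings looked unmoved in the last pictures. I did not measure the rings, the beaker or the wash bottle again; I kept the arm's path clear of the two bystanders. The gripper ended well clear, over open bench at one side.
- **Disagreement between cameras:** at the start, the side camera put the bungs 2 to 6 mm away from where the top camera did. I relied on the top camera because its flask spacings came out at 95 mm as given. Wrist-camera checks above flask25, flask50 and flask250 agreed with it; flask100 was picked up without one.

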